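# Load two rolls of blue tape onto the spindle of a desk tape holder

## Robot

A 7-joint arm with a two-finger parallel gripper is mounted at the origin on the work surface. World frame = base frame: x ahead of the robot, y to its left, z up, the work surface at z = 0. Lengths are in m, angles in rad, forces in N, time in s.
With the tool pointing down it reaches from about 0.4 to 0.875 m from the base axis. Payload 19.3 kg.
Tool frame: the origin (TCP) lies between the finger pads; the fingertips stand bot.tcp_to_tips ahead of it and the grasp point (between the pads) is the TCP (bot.tcp_to_tips is the distance from the TCP to the fingertips, in m); z points along the fingers, y is the line along which they close (so a half turn about z gives the same grasp; the last joint's range is limited). The gripper opens to 85 mm and grips with 20 to 120 N. Pads are 22 mm wide; open, the fingers measure 114 mm over their backs; the gripper's body (76 mm by 85 mm) begins 54 mm behind the grasp point. The pads swing forward as they close: fully open they stand 13 mm farther back than shut.
Start: joints at [-0.07, 0.521, -0.036, 1.599, 0.021, 1.021, -0.113], TCP at [0.625, -0, 0.25] pointing down, gripper open.
Joint ranges: [-2.91, 2.91], [-0.3, 2.13], [-1.5, 1.42], [0.17, 2.43], [-1.26, 4.41], [0.16, 1.93], [-2.52, 2.52]. Speed limits (rad/s): [1.89, 1.89, 2.39, 2.39, 3.01, 3.01, 3.01].

## Interface

Orientations are given as [roll, pitch, yaw] about the fixed x, y, z axes, in that order (R = Rz(yaw) Ry(pitch) Rx(roll)).
In Python, from workcell import telemetry, grab_frame, bot gives the robot as it stands. The module is installed in compiled form; this text tells all that it offers.
- The arm moves only by the shell command python3 -m crank 'ROWS' [FORCE]. ROWS is text: rows parted by semicolons, each of 7 numbers parted by spaces: the finger opening in m, from 0 to 0.0854, then the shift along the tool's x, y, z in m, then the turn, a rotation vector about the tool's x, y, z in degrees. A call has exactly 8 rows; each row shifts and turns the commanded pose from where the row before left it, along the tool's axes as they then stand; what a row does not reach is not made up. A row lasts 1/12 s, in which the tool goes at most 41.7 mm and 7.16 degrees, less where a joint would pass 70% of its speed; a pose out of reach is approached as far as the arm can. A call with a gripper value outside its range is refused whole. The fingers move at their own pace and stop on an object; FORCE is the grip in N (left out, the last holds). Time passes only in rows, so rows that do not move let the fingers close, or fill a call up. It gives the time, the measured TCP pose, the force, the opening and the grip force at its end, in the units of the state.
- telemetry.observe(): the state, without advancing time (a new reading comes with each control period).
- grab_frame(name): name is "scene" or "side" or "wrist"; returns a dict with "pixels" (420x560x3 uint8, red, green, blue), "depth" (420x560 float32, m along the optical axis (not along the pixel's ray), 0 where there is no reading), "vertical_fov" (degrees; the focal length in pixels is half the picture's height over the tangent of half this angle, whatever the lens; pixels are square), "cx", "cy" (the principal point, pixels), "R" (3x3) and "t" (3): a world point X has camera coordinates R X + t; the wrist camera has in their place "hand_eye" (4x4, takes a point from camera to tool coordinates, whose origin is the TCP and whose axes are the flange's). Camera axes: x right, y down, z forward; pixel columns grow to the right and rows downward; lengths in m; the calibration is good to about 2 mm. A picture is of the moment at which its call begins: read the wrist's pose just before it.
- bot.job_done(): hands the job in; it is judged then, once.
The state is a dict: "clock": time; "qpos": joint angles; "qd": joint speeds; "joint_efforts": joint torques, N m; "position": TCP position; "tool_rot": TCP orientation; "force": force on the tool from outside, world axes, zero at the start; "moment": the same for the moment, N m; "grip_width": finger opening in m; "finger_force": force on a finger pad.
Only numpy, scipy, OpenCV 4.12 (cv2) and the standard library are available. Lean on these libraries where they do the work, as an engineer would, in place of code of your own. Each camera call takes 0.05 s, during which the arm holds its last target. There are 200 camera calls.

## Task

Take the bar with the orange handle out of the black tape holder and pass it through both rolls of blue tape where they stand in their wooden stand. Lift the two rolls off together on the bar, and put the bar back in the two forks of the holder just as it lay before, with both blue rolls hanging on it between the forks. Leave the roll of yellow tape standing where it is.

Things in the scene. Friction and masses are not known exactly. Their poses are not given: they have to be found in the camera images.
- spindle_handle (a point): Centre of the orange handle, 18 mm wide (x), 42 long (y), 26 high (z up), of a loose 100 g bar, 12 mm square; bar runs to -y, its tip 183 mm away. Lies level 120 mm above the desk in a fixed black holder: two 12 mm thick forks 43 and 155 mm (within 6) from here to -y, 100 mm apart inside, notch floors 16 mm wide, prongs flaring to 55 mm at 150 mm height. Handle sticks out past one end.
- blue_a_center (a point): Blue roll nearer the robot's left: rigid ring, outside 102, hole 76, width 24 mm, 60 g, loose, on edge in a fixed wooden stand. Point: hole centre, 91 mm above the desk; y: hole axis, within 12 degrees of world y. Stand 99 x 68 mm (68 along the axis), walls 62 mm high, below the path of a bar through the hole's middle. On the bar it hangs with this point 32 mm below the bar's middle.
- blue_b_center (a point): The other blue roll, of the same size, loose in the same stand and on the same axis as blue_a, centre 32 mm from it (the pair is 56 mm long over all). Point: centre of its hole, 91 mm above the desk; y: hole axis.
- yellow_center (a point): Yellow roll, not wanted: outside 102, hole 76, width 48 mm, loose, on edge in a second stand like that of the blue rolls. Point: centre of its hole, 91 mm above the desk; y: hole axis. The two stands may swap places.
Not all that is in view belongs to the job. Of the things shaped like the part that bears spindle_handle, the aluminium one is meant. What is shaped like the part that bears blue_b_center but red is not meant.

How it is judged:
By the outcome, as a careful person would: the job done as asked, in the order asked, and still so for the second after the job is handed in, with the robot touching nothing.
It also fails if it takes over 61 s, if anything falls off the work surface, if the arm or the gripper's body presses on something with over 40 N, if the wrist force passes 120 N, or if a joint passes its speed limit or range.

## Working session

There is one attempt and no reset: what is moved stays moved. The work goes in short steps, Python scripts to look and compute and a shell command to move; the robot and the scene stay as the last step left them, time stands still between calls to the robot, and variables do not carry over. Pictures are saved under pics/ and viewed, at most 11 in all, crops included, and the job is handed in when it is done.

```bash
mkdir -p pics
cat > h.py <<'E'
import numpy as np, cv2
from workcell import telemetry, grab_frame, bot
def save(f,name,crop=None,scale=1):
    im=f["pixels"][:,:,::-1]
    if crop: im=im[crop[1]:crop[3],crop[0]:crop[2]]
    im=cv2.resize(im,None,fx=scale,fy=scale,interpolation=cv2.INTER_CUBIC); cv2.imwrite("pics/"+name,im)
def cloud(f,T=None):
    h,w=f["depth"].shape; fl=h/2/np.tan(np.radians(f["vertical_fov"])/2)
    v,u=np.mgrid[:h,:w]; d=f["depth"]
    P=np.stack([(u-f["cx"])/fl*d,(v-f["cy"])/fl*d,d],-1)
    if "R" in f: return (P-f["t"])@f["R"]
    return P@T[:3,:3].T+T[:3,3]
E
python3 - <<'E'
from h import *
import pickle
s=telemetry.observe(); print(s, bot.tcp_to_tips)
fs={n:grab_frame(n) for n in("scene","side")}
pickle.dump(fs,open("f.pkl","wb"))
for n,f in fs.items():
    save(f,n+".png"); print(n,f["vertical_fov"],f["cx"],f["cy"],f["R"].round(3).tolist(),f["t"],[k for k in f])
E
```

```text
{'clock': 0.0, 'qpos': array([-0.0702042 ,  0.52202323, -0.03632667,  1.59998602,  0.02120649,
        1.02109888, -0.11277811]), 'qd': array([-0.00208505, -0.00059943, -0.00034776, -0.00036837,  0.00119247,
       -0.00090791,  0.00012646]), 'joint_efforts': array([-4.24098413e-03, -9.27110124e+01,  1.97758444e+00, -3.69928443e+01,
        1.76317629e-02,  8.19846697e-03, -6.58496788e-05]), 'position': array([ 6.24692395e-01, -3.42693061e-05,  2.49727858e-01]), 'tool_rot': array([-3.14046566e+00,  8.61298763e-05,  1.57081486e+00]), 'force': array([-0.37449768, -1.11256178,  0.69484135]), 'moment': array([ 0.04232117, -0.00249763,  0.01415628]), 'finger_force': 0.0, 'grip_width': 0.08518199221499416} 0.019
scene 44.45145296091155 284.50353293546146 215.65227340659328 [[-0.571, 0.821, 0.017], [0.606, 0.435, -0.666], [-0.554, -0.37, -0.746]] [ 0.2395314  -0.23534064  1.6400342 ] ['pixels', 'depth', 'vertical_fov', 'cx', 'cy', 'R', 't']
side 54.05892788584491 278.0964675459353 212.67214456589124 [[-0.849, -0.528, -0.018], [-0.356, 0.598, -0.718], [0.39, -0.603, -0.696]] [0.43219179 0.19397727 0.97719269] ['pixels', 'depth', 'vertical_fov', 'cx', 'cy', 'R', 't']
```

View pics/scene.png

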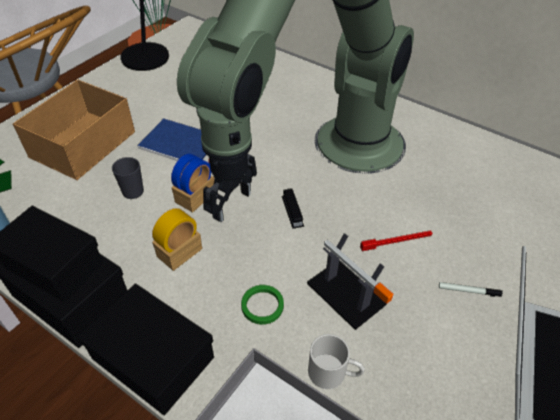

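View pics/side.png

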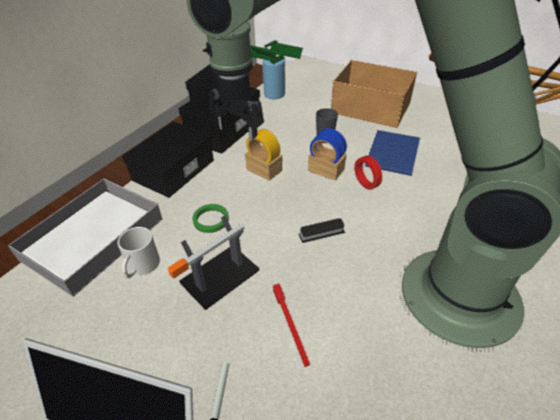

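The orange handle is at scene (383,290) and side (178,268). The blue pair is at scene (190,175) and side (328,147). The yellow roll is at scene (175,230) and side (264,146). The lookalikes are the red bar at scene (395,242) and the red ring at side (368,172). The bar that is meant is the grey aluminium one with the orange handle, lying in the black holder.

```bash
cat > m.py <<'E'
from h import *
import pickle
fs=pickle.load(open("f.pkl","rb"))
def mask(f,n):
    hsv=cv2.cvtColor(f["pixels"],cv2.COLOR_RGB2HSV); H,S,V=[hsv[...,i].astype(int) for i in range(3)]
    return {"orange":(H>=4)&(H<14)&(S>200)&(V>120),"blue":(H>105)&(H<130)&(S>200)&(V>90),"yellow":(H>18)&(H<28)&(S>190)&(V>120)}[n]
if __name__=="__main__":
  for n,f in fs.items():
    C=cloud(f)
    for c in("orange","blue","yellow"):
        m=mask(f,c)&(f["depth"]>0); P=C[m]; vu=np.argwhere(m); 
        k=(P[:,2]>.03)&(P[:,2]<.2)&(P[:,0]<.95)&(P[:,0]>.3); P=P[k];vu=vu[k]
        print(n,c,len(P),vu.mean(0)[::-1].round(),P.min(0).round(3),P.max(0).round(3),np.median(P,0).round(3))
        if c!="orange":
            top=P[P[:,2]>P[:,2].max()-.006]; print("  top",top.min(0).round(3),top.max(0).round(3),top.mean(0).round(3))
            r=cv2.minAreaRect(P[:,:2].astype(np.float32)*1000); print("  rect",r)
  f=fs["scene"]; im=[cv2.resize(f["pixels"][y:y+130,x:x+130,::-1],(400,400),interpolation=cv2.INTER_CUBIC) for x,y in((130,140),(300,220))]
  f=fs["side"]; im2=[cv2.resize(f["pixels"][y:y+130,x:x+130,::-1],(400,400)) for x,y in((270,90),(150,190))]
  cv2.imwrite("pics/c.png",cv2.resize(np.vstack([np.hstack(im),np.hstack(im2)]),(600,600)))
E
python3 m.py
```

```text
scene orange 126 [384. 291.] [0.538 0.328 0.115] [0.562 0.368 0.138] [0.552 0.351 0.133]
scene blue 614 [186. 169.] [ 0.445 -0.29   0.066] [ 0.543 -0.231  0.145] [ 0.515 -0.257  0.132]
  top [ 0.473 -0.29   0.139] [ 0.517 -0.232  0.145] [ 0.492 -0.261  0.141]
  rect ((493.93817138671875, -260.3479919433594), (98.61390686035156, 58.63492202758789), 0.2877569794654846)
scene yellow 745 [171. 225.] [ 0.62  -0.189  0.059] [ 0.717 -0.131  0.147] [ 0.68  -0.154  0.133]
  top [ 0.641 -0.183  0.141] [ 0.685 -0.137  0.147] [ 0.664 -0.161  0.142]
  rect ((665.9490966796875, -160.45913696289062), (49.9931755065918, 97.89022064208984), 82.53589630126953)
side orange 179 [178. 268.] [0.534 0.332 0.113] [0.555 0.369 0.137] [0.542 0.352 0.131]
side blue 158 [331. 138.] [ 0.438 -0.283  0.073] [ 0.53  -0.231  0.143] [ 0.476 -0.253  0.135]
  top [ 0.465 -0.283  0.137] [ 0.512 -0.232  0.143] [ 0.488 -0.257  0.14 ]
  rect ((484.1661376953125, -256.9506530761719), (50.98640823364258, 91.89444732666016), 89.62359619140625)
side yellow 356 [267. 142.] [ 0.61  -0.181  0.062] [ 0.711 -0.129  0.143] [ 0.632 -0.151  0.127]
  top [ 0.636 -0.181  0.138] [ 0.678 -0.137  0.143] [ 0.658 -0.159  0.14 ]
  rect ((658.5962524414062, -158.57127380371094), (45.761070251464844, 100.32775115966797), 81.14640045166016)
```

View pics/c.png

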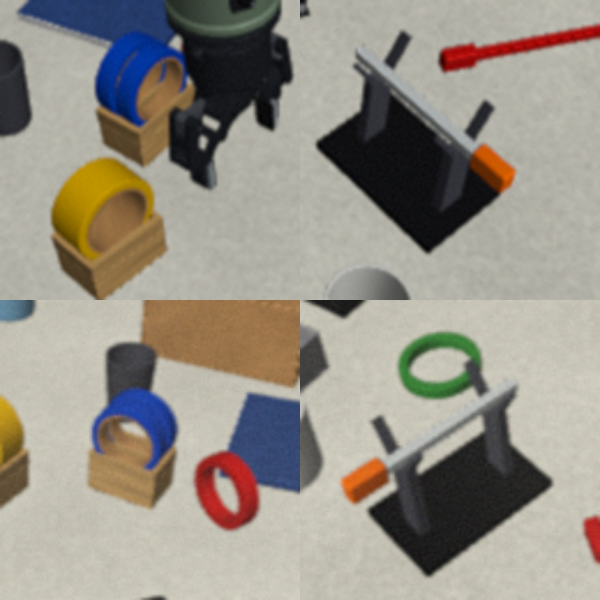

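The crop confirms the target. The aluminium bar with the orange handle is in the black holder, and the blue pair is in the far stand with a small gap between the rolls. Next I move above the handle and look again with the arm clear of the blue rolls.

```bash
python3 -m crank '0.0854 .029 -.0064 0 0 0 0;0.0854 .029 -.0064 0 0 0 0;0.0854 .029 -.0064 0 0 0 0;0.0854 .029 -.0064 0 0 0 0;0.0854 .029 -.0064 0 0 0 0;0.0854 .029 -.0064 0 0 0 0;0.0854 .029 -.0064 0 0 0 0;0.0854 .029 -.0064 0 0 0 0'; python3 -m crank '0.0854 .029 -.0064 0 0 0 0;0.0854 .029 -.0064 0 0 0 0;0.0854 .029 -.0064 0 0 0 0;0.0854 .029 -.0064 0 0 0 0;0.0854 0 0 0 0 0 0;0.0854 0 0 0 0 0 0;0.0854 0 0 0 0 0 0;0.0854 0 0 0 0 0 0'
cat > w.py <<'E'
from h import *
from m import mask
from scipy.spatial.transform import Rotation as Ro
def wrist():
    s=telemetry.observe(); f=grab_frame("wrist"); T=np.eye(4); T[:3,:3]=Ro.from_euler("xyz",s["tool_rot"]).as_matrix(); T[:3,3]=s["position"]
    return s,f,cloud(f,T@f["hand_eye"])
E
python3 - <<'E'
from w import *
s,f,C=wrist(); save(f,"w1.png"); print(s["position"],s["tool_rot"],f["hand_eye"].round(3).tolist())
ok=f["depth"]>0
P=C[mask(f,"orange")&ok]; P=P[P[:,2]>.1]; print("orange",len(P),P.min(0),P.max(0)); top=P[P[:,2]>.127]
if len(top): print(cv2.minAreaRect(top[:,:2].astype(np.float32)*1000), np.median(top,0))
def barfit(C,f):
    k=ok&(f["depth"]>0)&(abs(C[...,2]-.124)<.006)&(abs(C[...,0]-.548)<.03)&(C[...,1]>.16)&(C[...,1]<.325)&(f["pixels"].min(2)>110)
    B=C[k]; print("bar",len(B),B[:,1].min() if len(B) else 0, np.polyfit(B[:,1]-.35,B[:,0],1) if len(B)>9 else 0)
barfit(C,f)
import pickle
fs={n:grab_frame(n) for n in("scene","side")}; pickle.dump(fs,open("f.pkl","wb"))
for f in fs.values():
    ok=f["depth"]>0; C=cloud(f); barfit(C,f)
    B=C[mask(f,"blue")&ok]; B=B[(B[:,2]>.03)&(B[:,2]<.2)]
    t=B[B[:,2]>.128]; print("blue",B.min(0).round(3),B.max(0).round(3),cv2.minAreaRect(t[:,:2].astype(np.float32)*1000),cv2.minAreaRect(B[:,:2].astype(np.float32)*1000))
    hsv=cv2.cvtColor(f["pixels"],cv2.COLOR_RGB2HSV); w=ok&(hsv[...,0]>10)&(hsv[...,0]<24)&(hsv[...,1]>70)&(abs(C[...,0]-.49)<.08)&(abs(C[...,1]+.26)<.07)&(C[...,2]>.056)&(C[...,2]<.066)
    W=C[w]; print("stand top",len(W),cv2.minAreaRect(W[:,:2].astype(np.float32)*1000) if len(W)>5 else 0)
E
```

```text
clock: 0.77
position: [0.5732, 0.2333, 0.2501]
tool_rot: [-3.141, 0.0, 1.571]
force: [0.4, -0.9, -0.1]
grip_width: 0.0852
finger_force: 0.0
clock: 1.43
position: [0.5487, 0.3467, 0.2502]
tool_rot: [-3.142, 0.001, 1.569]
force: [1.3, 0.2, -0.3]
grip_width: 0.0853
finger_force: 0.0
[0.5486906  0.34673111 0.25018419] [-3.14159041e+00  7.04688884e-04  1.56932764e+00] [[0.001, -0.956, -0.294, 0.075], [1.0, 0.001, 0.0, 0.001], [-0.0, -0.294, 0.956, -0.125], [0.0, 0.0, 0.0, 1.0]]
orange 212 [0.53552474 0.32910381 0.11226899] [0.56071347 0.36886413 0.13538728]
((548.328857421875, 347.953125), (40.02980422973633, 16.670286178588867), 74.62287902832031) [0.54882049 0.34932945 0.13386875]
bar 1035 0.21271385721212838 [0.23990602 0.54751154]
bar 196 0.19114434112782894 [0.22303775 0.54684364]
blue [ 0.442 -0.292  0.067] [ 0.543 -0.231  0.146] ((492.1748046875, -261.80401611328125), (72.75267791748047, 60.094425201416016), 1.3574573993682861) ((491.98931884765625, -262.0299987792969), (60.9499626159668, 100.7651596069336), 89.4154281616211)
stand top 279 ((489.95648193359375, -259.624755859375), (69.15625, 104.12480926513672), 88.5514907836914)
bar 226 0.18898966034170994 [0.2066992  0.54364453]
blue [ 0.441 -0.283  0.071] [ 0.521 -0.232  0.143] ((487.81231689453125, -257.28448486328125), (62.700130462646484, 51.03101348876953), 0.400564044713974) ((481.1356506347656, -257.1634521484375), (51.191505432128906, 79.1971206665039), 89.51875305175781)
stand top 228 ((487.84991455078125, -261.887939453125), (73.3846664428711, 97.86392211914062), 89.5156478881836)
```

View pics/w1.png

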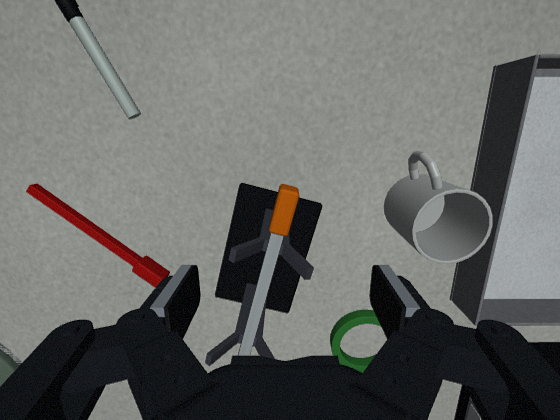

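The bar is turned about -13.5° (x = 0.548 + 0.23·(y-0.35)). The handle is at wrist pixel (286,208), with its centre at about (0.548, 0.350). I turn +13.5° about tool z, then descend 129 mm and close.

```bash
python3 -m crank '0.0854 .004 -.0017 0 0 0 6.75;0.0854 0 0 .01 0 0 6.75;0.0854 0 0 .025 0 0 0;0.0854 0 0 .025 0 0 0;0.0854 0 0 .025 0 0 0;0.0854 0 0 .024 0 0 0;0.0854 0 0 .02 0 0 0;0.0854 0 0 0 0 0 0'; python3 -c "
from w import *
s,f,C=wrist(); P=C[mask(f,'orange')&(f['depth']>0)]; P=P[P[:,2]>.127]; print(s['position'],s['tool_rot'],cv2.minAreaRect(P[:,:2].astype(np.float32)*1000),P.mean(0)); save(f,'w2.png')"
```

```text
clock: 2.25
position: [0.5451, 0.3504, 0.1176]
tool_rot: [-3.138, 0.004, 1.335]
force: [-1.0, -0.4, -0.0]
grip_width: 0.0853
finger_force: 0.0
[0.5451127  0.35040803 0.11755718] [-3.13812684  0.00414302  1.33462962] ((548.595458984375, 348.2528381347656), (40.1373405456543, 16.65289306640625), 75.29557037353516) [0.54908763 0.35088362 0.13343117]
```

View pics/w2.png

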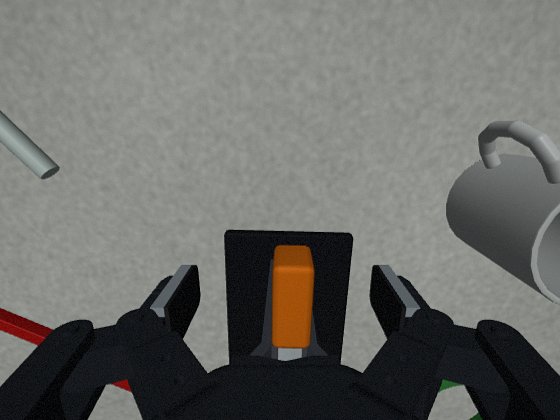

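The handle sits centred between the fingers at (293,297), about 3 mm to the right of the middle. I make a small correction and close.

```bash
python3 -m crank '0.0854 0 .0035 -.003 0 0 0.8;0.0854 0 0 0 0 0 0;0.0 0 0 0 0 0 0;0 0 0 0 0 0 0;0 0 0 0 0 0 0;0 0 0 0 0 0 0;0 0 0 0 0 0 0;0 0 0 0 0 0 0' 90;python3 -m crank '0 0 0 0 0 0 0;0 0 0 0 0 0 0;0 0 0 0 0 0 0;0 0 0 0 0 0 0;0 0 0 0 0 0 0;0 0 0 0 0 0 0;0 0 0 0 0 0 0;0 0 0 0 0 0 0'
```

```text
clock: 2.97
position: [0.55, 0.3512, 0.1245]
tool_rot: [3.141, -0.0, 1.321]
force: [1.1, -1.8, 5.5]
grip_width: 0.0166
finger_force: 88.5
clock: 3.63
position: [0.55, 0.3512, 0.1245]
tool_rot: [3.141, -0.0, 1.321]
force: [-0.8, -0.7, 5.7]
grip_width: 0.0168
finger_force: 88.4
```

The grip is good. I lift the bar clear of the holder, turn it to the axis of the blue rolls and carry it to a point before them.

```bash
python3 -m crank '0 0 0 -.015 0 0 0;0 0 0 -.02 0 0 0;0 0 0 -.03 0 0 0;0 0 0 -.03 0 0 0;0 0 0 -.03 0 0 0;0 0 0 -.025 0 0 0;0 0 0 0 0 0 -6.7;0 0 0 0 0 0 -6.7' && python3 -m crank '0 -.0277 -.0046 0 0 0 0;0 -.0277 -.0046 0 0 0 0;0 -.0277 -.0046 0 0 0 0;0 -.0277 -.0046 0 0 0 0;0 -.0277 -.0046 0 0 0 0;0 -.0277 -.0046 0 0 0 0;0 -.0277 -.0046 0 0 0 0;0 -.0277 -.0046 0 0 0 0' && python3 -m crank '0 -.0277 -.0046 0 0 0 0;0 -.0277 -.0046 0 0 0 0;0 -.0277 -.0046 0 0 0 0;0 -.0277 -.0046 0 0 0 0;0 0 0 .03 0 0 0;0 0 0 .03 0 0 0;0 0 0 .03 0 0 0;0 0 0 0 0 0 0' && python3 -m crank '0 0 0 .02 0 0 0;0 0 0 .02 0 0 0;0 0 0 .02 0 0 0;0 0 0 .015 0 0 0;0 0 0 0 0 0 0;0 0 0 0 0 0 0;0 0 0 0 0 0 0;0 0 0 0 0 0 0'
python3 - <<'E'
from w import *
import pickle
s=telemetry.observe();p=s["position"];print(s["tool_rot"])
fs={n:grab_frame(n) for n in("scene","side")}; pickle.dump(fs,open("f2.pkl","wb"))
for n,f in fs.items():
    C=cloud(f); ok=f["depth"]>0
    k=ok&(abs(C[...,2]-.095)<.03)&(abs(C[...,0]-p[0])<.025)&(C[...,1]<p[1]-.03)&(C[...,1]>p[1]-.2)&(cv2.cvtColor(f["pixels"],cv2.COLOR_RGB2HSV)[...,1]<60)
    B=C[k]; print(n,len(B)); 
    if len(B)>9: print("x(y),z(y) at tcp",np.polyfit(B[:,1]-p[1],B[:,0],1),np.polyfit(B[:,1]-p[1],B[:,2],1),B[:,1].min()-p[1])
    # forks of the empty holder: dark points above .1
    k=ok&(C[...,2]>.1)&(C[...,2]<.155)&(abs(C[...,0]-.53)<.06)&(C[...,1]>.12)&(C[...,1]<.36)
    B=C[k]-[.549,.349,0]; d=B@np.array([-.247,-.969,0]); h=np.histogram(d,np.arange(0,.2,.005)); print([(round(a*1000),c) for a,c in zip(h[1],h[0]) if c])
    q=B@np.array([.969,-.247,0]); print("lateral near/far",[(q[(d>a)&(d<b)].min().round(3),q[(d>a)&(d<b)].max().round(3)) for a,b in((.03,.06),(.14,.17)) if ((d>a)&(d<b)).any()])
a=fs["scene"]["pixels"][130:330,100:400]; b=fs["side"]["pixels"][80:280,130:430]
cv2.imwrite("pics/d.png",cv2.resize(np.vstack([a,b])[:,:,::-1],(450*1,600)))
E
```

```text
clock: 4.3
position: [0.5502, 0.3516, 0.2758]
tool_rot: [3.14, -0.001, 1.56]
force: [0.3, 0.3, -2.1]
grip_width: 0.0169
finger_force: 88.0
clock: 4.97
position: [0.509, 0.1289, 0.2741]
tool_rot: [-3.141, -0.0, 1.555]
force: [1.1, -0.1, -1.2]
grip_width: 0.0163
finger_force: 87.8
clock: 5.63
position: [0.487, 0.0194, 0.1801]
tool_rot: [-3.135, 0.001, 1.555]
force: [-1.3, 0.9, -2.5]
grip_width: 0.0165
finger_force: 87.9
clock: 6.3
position: [0.4902, 0.0197, 0.1107]
tool_rot: [3.14, -0.0, 1.555]
force: [0.3, 0.3, -1.2]
grip_width: 0.0163
finger_force: 88.0
[ 3.13977393e+00 -2.63823269e-04  1.55500139e+00]
scene 273
x(y),z(y) at tcp [0.02487489 0.49239464] [0.00388115 0.11091832] -0.18725951479238953
[(35, np.int64(101)), (40, np.int64(72)), (45, np.int64(56)), (50, np.int64(1)), (145, np.int64(65)), (150, np.int64(75)), (155, np.int64(57)), (160, np.int64(14))]
lateral near/far [(np.float64(-0.038), np.float64(0.036)), (np.float64(-0.04), np.float64(0.034))]
side 137
x(y),z(y) at tcp [0.03371369 0.48898189] [0.01141918 0.11214321] -0.1858865617754565
[(35, np.int64(82)), (40, np.int64(76)), (45, np.int64(68)), (50, np.int64(1)), (145, np.int64(42)), (150, np.int64(85)), (155, np.int64(63)), (160, np.int64(21))]
lateral near/far [(np.float64(-0.038), np.float64(0.034)), (np.float64(-0.039), np.float64(0.033))]
```

View pics/d.png

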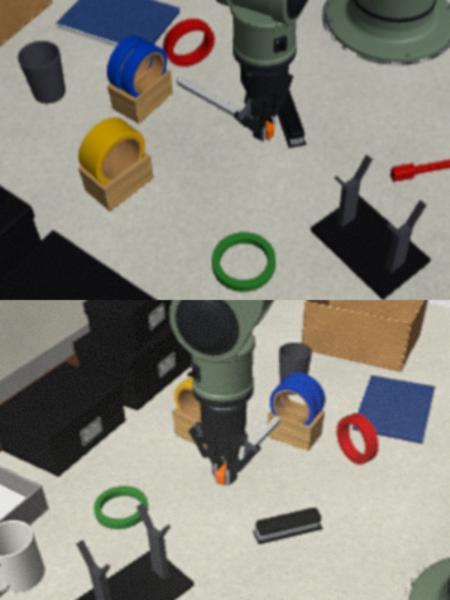

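The bar is held level at about z 0.105, with its tip pointing at the hole of the blue rolls (scene crop (180,82) towards (140,65)). The yellow roll is well clear. I lower 11 mm and insert 179 mm.

```bash
python3 -m crank '0 0 0 .011 0 0 0;0 0 0 0 0 0 0;0 -.018 0 0 0 0 0;0 -.018 0 0 0 0 0;0 -.018 0 0 0 0 0;0 -.018 0 0 0 0 0;0 0 0 0 0 0 0;0 0 0 0 0 0 0' && python3 -m crank '0 -.018 0 0 0 0 0;0 -.018 0 0 0 0 0;0 -.018 0 0 0 0 0;0 -.018 0 0 0 0 0;0 -.018 0 0 0 0 0;0 -.017 0 0 0 0 0;0 0 0 0 0 0 0;0 0 0 0 0 0 0'
python3 - <<'E'
from w import *
p=telemetry.observe()["position"]
fs={n:grab_frame(n) for n in("scene","side")}
for n,f in fs.items():
    C=cloud(f); ok=f["depth"]>0; B=C[ok&mask(f,"blue")]; B=B[(B[:,2]>.05)&(B[:,2]<.2)]; print(n,B.min(0).round(3),B.max(0).round(3), "pair mid from tcp",p[1]-np.percentile(B[:,1],[1,99]).mean())
a=fs["scene"]["pixels"][120:260,130:290]; b=fs["side"]["pixels"][80:220,230:390]
cv2.imwrite("pics/e.png",cv2.resize(np.hstack([a,b])[:,:,::-1],(800,350)))
E
```

```text
clock: 7.07
position: [0.4884, -0.0531, 0.0988]
tool_rot: [3.141, 0.0, 1.553]
force: [-0.6, -0.3, -1.0]
grip_width: 0.0165
finger_force: 88.0
clock: 7.73
position: [0.4868, -0.1592, 0.0985]
tool_rot: [3.141, -0.0, 1.554]
force: [-0.1, 1.3, -0.4]
grip_width: 0.0165
finger_force: 88.0
scene [ 0.453 -0.293  0.069] [ 0.543 -0.232  0.146] pair mid from tcp 0.10098314393064123
side [ 0.439 -0.286  0.071] [ 0.501 -0.232  0.143] pair mid from tcp 0.09893163910420955
```

View pics/e.png

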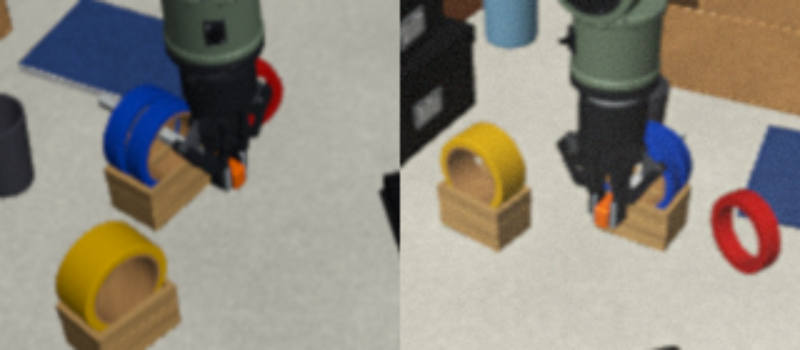

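The bar passes through both rolls, with the tip showing past them at (105,100) and the pair about 100 mm from the TCP as wanted. I shift 5 mm to centre it and lift gently.

```bash
python3 -m crank '0 0 .005 -.005 0 0 0;0 0 0 -.008 0 0 0;0 0 0 -.008 0 0 0;0 0 0 -.006 0 0 0;0 0 0 -.005 0 0 0;0 0 0 -.008 0 0 0;0 0 0 -.01 0 0 0;0 0 0 -.01 0 0 0' && python3 -m crank '0 0 0 -.012 0 0 0;0 0 0 -.015 0 0 0;0 0 0 -.02 0 0 0;0 0 0 -.02 0 0 0;0 0 0 -.02 0 0 0;0 0 0 -.02 0 0 0;0 0 0 -.02 0 0 0;0 0 0 -.013 0 0 0' && python3 -m crank '0 0 0 0 0 0 0;0 0 0 0 0 0 0;0 0 0 0 0 0 0;0 0 0 0 0 0 0;0 0 0 0 0 0 0;0 0 0 0 0 0 0;0 0 0 0 0 0 0;0 0 0 0 0 0 0'
cat > chk.py <<'E'
from w import *
import sys
s=telemetry.observe();p=s["position"]; Rm=Ro.from_euler("xyz",s["tool_rot"]).as_matrix()
fs={n:grab_frame(n) for n in("scene","side")}; ims=[]
for n,f in fs.items():
    C=cloud(f); ok=f["depth"]>0; k=ok&mask(f,"blue")&(C[...,2]>p[2]-.12)&(C[...,2]<p[2]+.03)&(np.linalg.norm(C-p,axis=2)<.25); B=(C[k]-p)@Rm
    print(n,len(B),"tool-frame blue x,y,z 1..99%",np.percentile(B,[1,99],axis=0).round(3).tolist())
    hsv=cv2.cvtColor(f["pixels"],cv2.COLOR_RGB2HSV); T=(C-p)@Rm
    g=ok&(hsv[...,1]<60)&(T[...,0]<-.03)&(T[...,0]>-.2)&(abs(T[...,1])<.02)&(abs(T[...,2])<.03); B=T[g]; 
    if len(B)>9: print("  bar",len(B),B[:,0].min(),"y(x)",np.polyfit(B[:,0],B[:,1],1).round(3),"z(x)",np.polyfit(B[:,0],B[:,2],1).round(3))
    q=f["R"]@p+f["t"]; fl=210/np.tan(np.radians(f["vertical_fov"])/2); u,v=int(q[0]/q[2]*fl+f["cx"]),int(q[1]/q[2]*fl+f["cy"]); u=min(max(u,100),460);v=min(max(v,90),320)
    ims.append(f["pixels"][v-90:v+90,u-100:u+100,::-1])
cv2.imwrite("pics/"+sys.argv[1],cv2.resize(np.hstack(ims),(800,360)))
E
python3 chk.py g.png
```

```text
clock: 8.5
position: [0.4915, -0.1594, 0.1593]
tool_rot: [-3.141, -0.0, 1.555]
force: [-1.2, -0.2, -3.0]
grip_width: 0.017
finger_force: 87.8
clock: 9.17
position: [0.4918, -0.1595, 0.301]
tool_rot: [3.14, 0.0, 1.555]
force: [0.8, -0.1, -1.9]
grip_width: 0.0161
finger_force: 87.8
clock: 9.83
position: [0.4916, -0.1593, 0.298]
tool_rot: [-3.141, -0.0, 1.555]
force: [0.1, 0.0, -2.8]
grip_width: 0.0164
finger_force: 87.9
scene 713 tool-frame blue x,y,z 1..99% [[-0.126, -0.026, -0.017], [-0.073, 0.051, 0.083]]
  bar 117 -0.18869477064083512 y(x) [0.049 0.009] z(x) [0.029 0.005]
side 273 tool-frame blue x,y,z 1..99% [[-0.124, -0.051, -0.014], [-0.074, 0.039, 0.083]]
  bar 36 -0.18694208154494188 y(x) [-0.015 -0.008] z(x) [0.    0.001]
```

View pics/g.png

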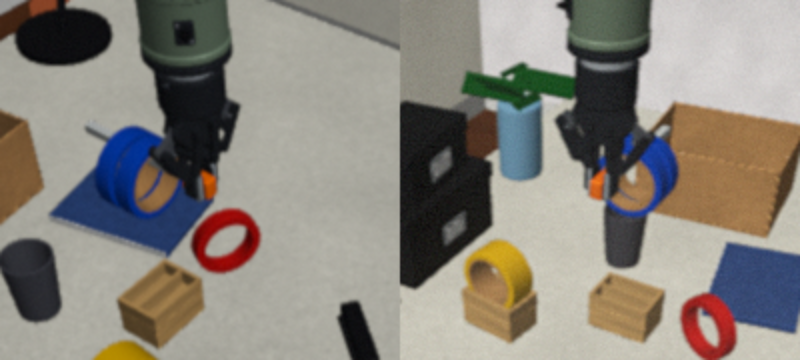

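Both rolls hang on the bar 73–126 mm from the TCP, which puts them centred between the forks' 51–149. The stand is empty and the yellow roll is untouched. I carry them back smoothly, high above the holder, and turn back 13.4°.

```bash
python3 -m crank '0 .006 0 0 0 0 0;0 .01 0 0 0 0 0;0 .014 0 0 0 0 0;0 .018 0 0 0 0 0;0 .02 0 0 0 0 0;0 .02 0 0 0 0 0;0 .02 0 0 0 0 0;0 .02 0 0 0 0 0' && python3 -m crank '0 .022 .005 0 0 0 0;0 .022 .005 0 0 0 0;0 .022 .005 0 0 0 0;0 .022 .005 0 0 0 0;0 .022 .005 0 0 0 0;0 .022 .005 0 0 0 0;0 .022 .005 0 0 0 0;0 .022 .005 0 0 0 0' && python3 -m crank '0 .022 .005 0 0 0 0;0 .022 .005 0 0 0 0;0 .022 0 0 0 0 0;0 .022 0 0 0 0 0;0 .022 0 0 0 0 0;0 .022 0 0 0 0 0;0 .022 0 0 0 0 0;0 .018 0 0 0 0 0' && python3 -m crank '0 .014 0 0 0 0 0;0 .01 0 0 0 0 0;0 .007 0 0 0 0 0;0 .004 0 0 0 0 0;0 0 0 0 0 0 1;0 0 0 0 0 0 2;0 0 0 0 0 0 2;0 0 0 0 0 0 2' && python3 -m crank '0 0 0 0 0 0 2;0 0 0 0 0 0 2;0 0 0 0 0 0 1.4;0 0 0 0 0 0 1;0 0 0 0 0 0 0;0 0 0 0 0 0 0;0 0 0 0 0 0 0;0 0 0 0 0 0 0'; python3 chk.py h.png; python3 -c "
from h import *
print(telemetry.observe()['position'],telemetry.observe()['tool_rot'])"
```

```text
clock: 10.6
position: [0.4934, -0.0294, 0.2984]
tool_rot: [3.141, -0.0, 1.556]
force: [-0.3, -0.2, -2.2]
grip_width: 0.0166
finger_force: 87.8
clock: 11.27
position: [0.5361, 0.1461, 0.2984]
tool_rot: [3.142, -0.0, 1.556]
force: [1.1, 0.5, -2.8]
grip_width: 0.0165
finger_force: 87.9
clock: 11.93
position: [0.5481, 0.3186, 0.2983]
tool_rot: [-3.141, -0.001, 1.557]
force: [0.0, 0.4, -2.7]
grip_width: 0.0165
finger_force: 87.8
clock: 12.6
position: [0.5501, 0.3496, 0.2984]
tool_rot: [3.141, 0.0, 1.429]
force: [0.5, -0.0, -3.1]
grip_width: 0.0165
finger_force: 87.9
clock: 13.27
position: [0.5497, 0.3507, 0.2983]
tool_rot: [-3.142, -0.0, 1.322]
force: [0.5, -0.1, -2.8]
grip_width: 0.017
finger_force: 87.8
scene 968 tool-frame blue x,y,z 1..99% [[-0.128, -0.037, -0.017], [-0.074, 0.049, 0.06]]
  bar 283 -0.18856158291035538 y(x) [0.01  0.002] z(x) [-0.005 -0.   ]
side 733 tool-frame blue x,y,z 1..99% [[-0.127, -0.049, -0.015], [-0.075, 0.035, 0.063]]
  bar 365 -0.18808943072515122 y(x) [ 0.006 -0.004] z(x) [-0.001  0.001]
[0.54971373 0.35071858 0.29825304] [-3.14152619e+00  4.51723252e-05  1.32139787e+00]
```

View pics/h.png

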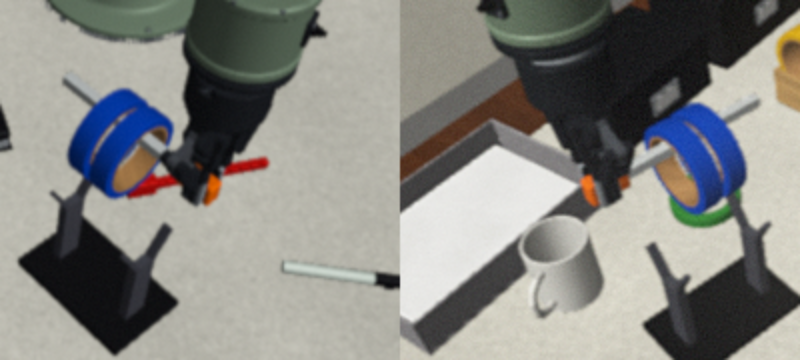

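The pose matches the original to within 0.5 mm, and the rolls still hang 74–128 mm from the TCP. I lower to the original height.

```bash
python3 -m crank '0 .0005 0 .01 0 0 0;0 0 0 .02 0 0 0;0 0 0 .022 0 0 0;0 0 0 .022 0 0 0;0 0 0 .022 0 0 0;0 0 0 .02 0 0 0;0 0 0 .015 0 0 0;0 0 0 .01 0 0 0' && python3 -m crank '0 0 0 .008 0 0 0;0 0 0 .006 0 0 0;0 0 0 .005 0 0 0;0 0 0 .005 0 0 0;0 0 0 .004 0 0 0;0 0 0 .003 0 0 0;0 0 0 .0005 0 0 0;0 0 0 0 0 0 0'; python3 chk.py i.png
```

```text
clock: 14.03
position: [0.5491, 0.3508, 0.1548]
tool_rot: [-3.14, 0.002, 1.321]
force: [-1.3, 0.4, -3.4]
grip_width: 0.0166
finger_force: 87.9
clock: 14.7
position: [0.5499, 0.3513, 0.1258]
tool_rot: [3.142, -0.0, 1.321]
force: [-0.7, 0.5, -3.2]
grip_width: 0.0163
finger_force: 87.8
scene 787 tool-frame blue x,y,z 1..99% [[-0.129, -0.036, -0.018], [-0.074, 0.049, 0.06]]
  bar 382 -0.1872760727965006 y(x) [0.003 0.001] z(x) [-0.006  0.003]
side 616 tool-frame blue x,y,z 1..99% [[-0.127, -0.051, -0.016], [-0.076, 0.029, 0.065]]
  bar 447 -0.18766430090882977 y(x) [ 0.007 -0.001] z(x) [0.014 0.006]
```

View pics/i.png

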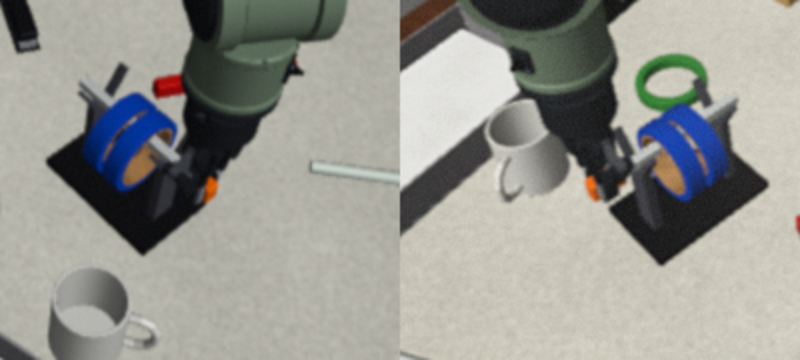

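The bar is in the notches with both rolls between the forks, but the weight is still on the gripper (-3.2 N). I lower a little more.

```bash
python3 -m crank '0 0 0 .0007 0 0 0;0 0 0 .0007 0 0 0;0 0 0 0 0 0 0;0 0 0 0 0 0 0;0 0 0 0 0 0 0;0 0 0 0 0 0 0;0 0 0 0 0 0 0;0 0 0 0 0 0 0'
```

```text
clock: 15.47
position: [0.5499, 0.3514, 0.1246]
tool_rot: [3.141, -0.0, 1.321]
force: [0.0, -0.3, 4.2]
grip_width: 0.0164
finger_force: 88.7
```

The bar is seated, with the contact force now upward. I release and retreat straight up.

```bash
python3 -m crank '0.03 0 0 0 0 0 0;0.05 0 0 0 0 0 0;0.0854 0 0 0 0 0 0;0.0854 0 0 0 0 0 0;0.0854 0 0 0 0 0 0;0.0854 0 0 0 0 0 0;0.0854 0 0 0 0 0 0;0.0854 0 0 0 0 0 0' 30 && python3 -m crank '0.0854 0 0 -.005 0 0 0;0.0854 0 0 -.01 0 0 0;0.0854 0 0 -.02 0 0 0;0.0854 0 0 -.03 0 0 0;0.0854 0 0 -.03 0 0 0;0.0854 0 0 -.03 0 0 0;0.0854 0 0 -.02 0 0 0;0.0854 0 0 0 0 0 0' && python3 -m crank '0.0854 0 0 0 0 0 0;0.0854 0 0 0 0 0 0;0.0854 0 0 0 0 0 0;0.0854 0 0 0 0 0 0;0.0854 0 0 0 0 0 0;0.0854 0 0 0 0 0 0;0.0854 0 0 0 0 0 0;0.0854 0 0 0 0 0 0'
python3 - <<'E'
from w import *
fs={n:grab_frame(n) for n in("scene","side")}; ims=[]
for n,f in fs.items():
    C=cloud(f); ok=f["depth"]>0
    for c in("orange","blue","yellow"):
        B=C[ok&mask(f,c)&(C[...,2]>.03)&(C[...,2]<.2)&(C[...,0]<.9)]; print(n,c,len(B),B.min(0).round(3),B.max(0).round(3))
    u,v=[(350,285),(215,265)][n=="side"]; ims.append(f["pixels"][v-90:v+90,u-100:u+100,::-1])
cv2.imwrite("pics/j.png",cv2.resize(np.hstack(ims),(800,360)))
E
```

```text
clock: 16.13
position: [0.5498, 0.3512, 0.1244]
tool_rot: [-3.142, 0.0, 1.321]
force: [0.1, 0.2, 0.1]
grip_width: 0.0854
finger_force: 0.0
clock: 16.8
position: [0.5511, 0.3522, 0.2752]
tool_rot: [3.137, -0.006, 1.321]
force: [-0.5, -0.2, -0.3]
grip_width: 0.0853
finger_force: 0.0
clock: 17.47
position: [0.5498, 0.3512, 0.2693]
tool_rot: [-3.141, 0.0, 1.321]
force: [0.4, 0.1, -0.7]
grip_width: 0.0856
finger_force: 0.0
scene orange 127 [0.54  0.329 0.114] [0.564 0.367 0.139]
scene blue 788 [0.484 0.216 0.043] [0.581 0.289 0.144]
scene yellow 743 [ 0.62  -0.189  0.06 ] [ 0.717 -0.13   0.147]
side orange 178 [0.534 0.331 0.114] [0.558 0.369 0.136]
side blue 563 [0.473 0.225 0.047] [0.568 0.29  0.142]
side yellow 390 [ 0.609 -0.182  0.062] [ 0.712 -0.13   0.144]
```

View pics/j.png

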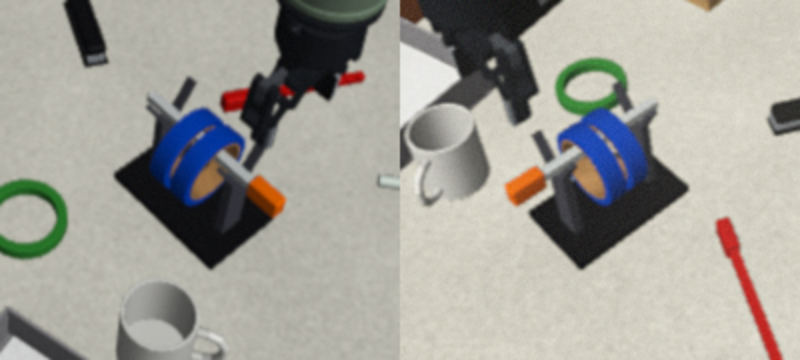

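The bar is back in both forks with the two blue rolls between them. The handle is where it was, the yellow roll has not moved and the gripper is clear. I hand the job in.

```bash
python3 -c "
from workcell import bot
print(bot.job_done())"
```

```text
the job is handed in; nothing more can be done
None
```

The job is handed in at about 17.5 s: the orange-handled bar lies in both forks as before with the two blue rolls hanging between them, the yellow roll still stands in place, and the gripper is clear; no verdict was returned.

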